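# Reject off the belt, belt lever to its setting

## Robot

A 7-joint arm with a two-finger parallel gripper is mounted at the origin on the work surface. World frame = base frame: x ahead of the robot, y to its left, z up, the work surface at z = 0. Lengths are in m, angles in rad, forces in N, time in s.
With the tool pointing down it reaches from about 0.35 to 0.9 m from the base axis. Payload 8.1 kg.
Tool frame: the origin (TCP) lies midway between the tips of the shut fingers; the grasp point (between the pads) lies 19 mm behind it; z points along the fingers, y is the line along which they close (so a half turn about z gives the same grasp; the last joint's range is limited). The gripper opens to 92 mm and grips with 3 to 60 N. Pads are 19 mm wide; open, the fingers measure 130 mm over their backs; the gripper's body (75 mm by 190 mm) begins 47 mm behind the grasp point.
Start: joints at [-1.297, 0.434, 0.025, 1.573, -0.012, 1.134, -0.075], TCP at [0.23, 0.581, 0.194] pointing down, gripper open.
Joint ranges: [-2.62, 2.62], [-0.44, 2.09], [-1.27, 1.32], [0.08, 2.57], [-1.32, 4.46], [0.12, 2], [-2.74, 2.74]. Speed limits (rad/s): [2.22, 2.22, 3.01, 3.01, 3.14, 3.14, 3.14].

## Interface

Orientations are given as a rotation vector (axis times angle).
In Python, from cell import observe, cams, job gives the robot as it stands. The module is installed in compiled form; this text tells all that it offers.
- The arm moves only by the tool step_arm, never from a script. Its argument "steps" is a list of rows, each a list of 6 numbers: the shift along the world's x, y, z in mm, then the turn, a rotation vector about the world's x, y, z in rad. In form: [[dx, dy, dz, rx, ry, rz], ...]. A call has 1 to 20 rows; each row shifts and turns the commanded pose from where the row before left it; what a row does not reach is not made up. A row lasts 1/12 s, in which the tool goes at most 41.7 mm and 7.16 degrees, less where a joint would pass 70% of its speed; a pose out of reach is approached as far as the arm can. A call with a gripper value outside its range is refused whole. "gripper" is the opening, from 0 (shut) to 1 (fully open), set as the call begins (left out, the last holds). The fingers move at their own pace and stop on an object; "force" is the grip in N (left out, the last holds). Time passes only in rows, so rows that do not move let the fingers close. It gives the time, the measured TCP pose, the force, the opening and the grip force at its end, in the units of the state.
- observe(): the state, without advancing time (a new reading comes with each control period).
- cams.get_image(name): name is "scene" or "top" or "wrist"; returns the picture (420x560x3 uint8, red, green, blue); there is no depth.
- cams.get_calibration(name): a dict with "fov_y" (degrees; the focal length in pixels is half the picture's height over the tangent of half this angle, whatever the lens; pixels are square), "cx", "cy" (the principal point, pixels), "world_to_cam" (4x4, takes a point from world to camera coordinates). Camera axes: x right, y up, looking along -z (the intrinsics and any distortion apply to the point x, -y, -z); pixel columns grow to the right and rows downward; lengths in m; the calibration is good to about 2 mm. A picture is of the moment at which its call begins: read the wrist's pose just before it. get_calibration takes no time and is no camera call; for the wrist camera it gives the pose at the moment of the call.
- job.sign_off(): hands the job in; it is judged then, once.
The state is a dict: "clock": time; "joints": joint angles; "dq": joint speeds; "joint_efforts": joint torques, N m; "position": TCP position; "ee_rot": TCP orientation; "force": force on the tool from outside, world axes, zero at the start; "ft_torque": the same for the moment, N m; "width": opening from 0.0 (shut) to 1.0 (fully open); "gripper_force": force on a finger pad.
Only numpy, scipy, OpenCV 4.12 (cv2) and the standard library are available. Lean on these libraries where they do the work, as an engineer would, in place of code of your own. Each camera call takes 0.05 s, during which the arm holds its last target. There are 200 camera calls.

## Task

The belt is stopped because one of the three black housings on it is a reject: it has a corner missing. Lay it in the shallow grey tray beside the belt, turned over so that its printed face lies flat on the tray floor (nobody will then take it for a good one), and leave the two good housings, the bottle and the tub where they stand. Then swing the belt-speed lever until it is in line with the black setting pointer on its quadrant, without shifting the pointer, and let go.

Things in the scene. Friction and masses are not known exactly. Their poses are not given: they have to be found in the camera images.
- housing_a: the reject: moulded black plastic housing, a block 84 (x) x 56 (y) x 44 (z) mm, 0.14 kg, standing on the belt with its white-printed face up; origin at the centre of its underside, z towards the printed face. One corner is missing through the full height: x below -16 mm with y above +6 mm (26 x 22 mm) is gone; from x = -16 to +42 mm it is the full 56 mm wide
- housing_a_center (a point): centre of the reject's block, 22 mm above the centre of its underside (the missing corner not counted)
- housing_b: good housing, complete: moulded black plastic housing, a block 84 (x) x 56 (y) x 44 (z) mm, 0.14 kg, standing on the belt with its white-printed face up; origin at the centre of its underside, z towards the printed face
- housing_c: good housing, complete: moulded black plastic housing, a block 84 (x) x 56 (y) x 44 (z) mm, 0.14 kg, standing on the belt with its white-printed face up; origin at the centre of its underside, z towards the printed face
- belt: stopped green conveyor belt, a fixed slab 620 (x) x 320 (y) mm, its top 10 mm above the table; origin under its centre, at table height
- tray: shallow open grey plastic tray, fixed on the table beside the belt, 230 (x) x 200 (y) x 28 (z) mm outside, walls and floor 4 mm thick; origin at the centre of its underside (the inner floor is 4 mm above)
- control: grey belt-speed control box with a marked quadrant on top, fixed on the table on the other side of the belt, 170 (x) x 220 (y) x 50 (z) mm; origin at the centre of its underside
- lever_hinge (a point): point on the lever's upright hinge axis, at the height of the knob's top, 120 mm above the table; the axis passes 60 mm from the box's centre on its +x side. The pointer turns about the same axis
- lever (a joint): angle of the belt-speed lever about the upright hinge, rad, positive anticlockwise seen from above; 0 when it points along the box's -x; range -0.95 to 0.95; stays where left (about 2 N at the knob). A flat steel arm 14 mm wide, 14 to 22 mm above the box top, with an upright black rubber knob at its end
- lever_knob (a point): top centre of the lever's upright knob (diameter 24 mm, 48 mm tall, from 72 to 120 mm above the table), 95 mm from the hinge axis; the point's -x axis points outward along the lever
- pointer (a joint): angle of the setting pointer about the same hinge and counted the same way as the lever; the lever is in line when both angles are equal. Stiff; must not be moved
- pointer_tip (a point): outer end of the flat black setting pointer, 134 mm from the hinge axis, 59 mm above the table, on top of its end block (24 x 6 x 8 mm, beyond the knob); the point's -x axis points outward along the pointer
- bottle: clear plastic bottle, 54 mm across, 140 mm tall, standing on the table beyond the belt's side; origin at the centre of its underside; to be left alone
- tub: white plastic ink tub, 90 mm across, 110 mm tall, standing on the table; origin at the centre of its underside; to be left alone
Not all that is in view belongs to the job. What is shaped like the housing_b but blue or yellow is not meant.

How it is judged:
By the outcome, as a careful person would: the job done as asked, in the order asked, and still so for the second after the job is handed in, with the robot touching nothing.
It also fails if it takes over 72 s, if anything falls off the work surface, if the arm or the gripper's body presses on something with over 40 N, if the wrist force passes 120 N, or if a joint passes its speed limit or range.

## Working session

There is one attempt and no reset: what is moved stays moved. The work goes in short steps, Python scripts to look and compute and a tool call to move; the robot and the scene stay as the last step left them, time stands still between calls to the robot, and variables do not carry over. Pictures are saved under pics/ and viewed, at most 10 in all, crops included, and the job is handed in when it is done.

Besides the shell and the picture viewer there is one more tool, called after "Call:" as name(argument=value, ...) on one line, values as JSON. step_arm: Moves the arm, as the interface text tells. Its arguments: {"type":"object","properties":{"steps":{"type":"array","items":{"type":"array","items":{"type":"number"}}},"gripper":{"type":"number"},"force":{"type":"number"}},"required":["steps"]}

```bash
mkdir -p pics; python3 - <<'E'
from cell import observe, cams, job
import cv2, numpy as np
s=observe(); print(s['clock'],s['position'],s['ee_rot'],s['width'])
for n in ("scene","top"):
    im=cams.get_image(n); cv2.imwrite(f"pics/{n}0.png",im[:,:,::-1])
    c=cams.get_calibration(n); print(n,{k:(np.round(v,4).tolist() if k=='world_to_cam' else v) for k,v in c.items()})
E
```

```text
0.0 [0.22979177 0.58060314 0.19364806] [-5.88484467e-01 -3.08578299e+00  2.46306356e-03] 1.0004095894170053
scene {'fov_y': 55.64222371315542, 'cx': 283.3600760927675, 'cy': 210.5345995865348, 'world_to_cam': [[-0.174, 0.9846, 0.0172, 0.0766], [-0.4801, -0.1, 0.8715, 0.1657], [0.8598, 0.1434, 0.4901, -1.4296], [0.0, 0.0, 0.0, 1.0]]}
top {'fov_y': 54.79658822254352, 'cx': 280.12789794113627, 'cy': 206.58966725377684, 'world_to_cam': [[0.0266, -0.9996, 0.0106, 0.0129], [0.9916, 0.0278, 0.1261, -0.5779], [-0.1264, 0.0071, 0.992, -1.1642], [0.0, 0.0, 0.0, 1.0]]}
```

View pics/top0.png

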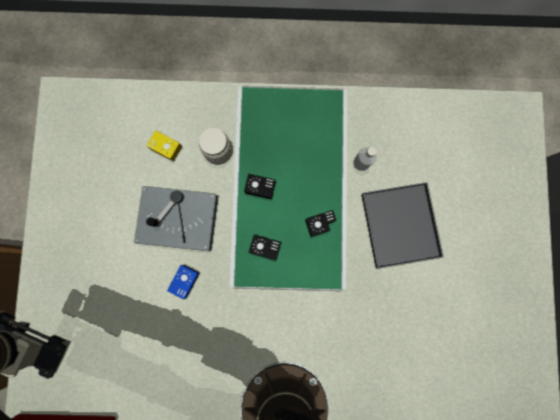

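View pics/scene0.png

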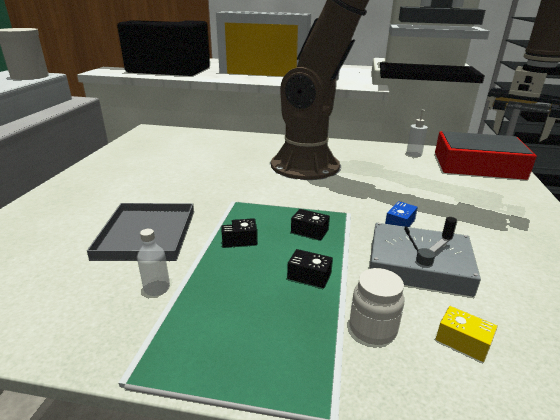

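The top view shows the belt with three housings at about (260,186), (265,247) and (320,223). The third has an odd outline at its upper left and looks like the reject. The tray is at (402,225), the control box at (175,218) with its knob near (152,220), the tub at (214,145) and the bottle at (367,157). The scene view agrees.

```bash
cat > h.py <<'E'
import numpy as np, cv2
from cell import observe, cams, job
def K(c):
    f=210/np.tan(np.radians(c['fov_y']/2)); return f,c['cx'],c['cy']
def ray(c,p,z):
    f,cx,cy=K(c); p=np.atleast_2d(np.asarray(p,float))
    M=np.array(c['world_to_cam']); R=M[:3,:3]; o=-R.T@M[:3,3]
    d=np.c_[(p[:,0]-cx)/f,-(p[:,1]-cy)/f,-np.ones(len(p))]@R
    return o+d*((z-o[2])/d[:,2])[:,None]
def proj(c,P):
    f,cx,cy=K(c); M=np.array(c['world_to_cam']); q=np.atleast_2d(P)@M[:3,:3].T+M[:3,3]
    return np.c_[cx+f*q[:,0]/-q[:,2],cy-f*q[:,1]/-q[:,2]]
E
python3 - <<'E'
from h import *
np.set_printoptions(precision=4,suppress=True)
im=cv2.imread('pics/top0.png'); c=cams.get_calibration('top')
M=np.array(c['world_to_cam']); print('cam',-M[:3,:3].T@M[:3,3])
hsv=cv2.cvtColor(im,cv2.COLOR_BGR2HSV)
def big(m,n=1):
    cs=cv2.findContours(m.astype(np.uint8),cv2.RETR_EXTERNAL,cv2.CHAIN_APPROX_NONE)[0]
    return sorted(cs,key=cv2.contourArea)[::-1][:n]
g=big((hsv[...,0]>60)&(hsv[...,0]<90)&(hsv[...,1]>120))[0]
b=cv2.boxPoints(cv2.minAreaRect(g)); B=ray(c,b,.01); print('belt',b,B[:,:2],np.linalg.norm(np.diff(B,axis=0),axis=1))
roi=im[100:300,100:450]; cv2.imwrite('pics/top0z.png',cv2.resize(im[165:275,125:455],None,fx=2.42,fy=2.42,interpolation=cv2.INTER_CUBIC))
m=(im.max(2)<60); m[:,:238]=0;m[:,343:]=0;m[:100]=0;m[285:]=0
for k in big(m,3):
    r=cv2.minAreaRect(k); P=ray(c,r[0],.05)[0]; print('housing',r,P)
t=im[175:275,355:450]; mt=np.zeros(im.shape[:2],bool); mt[175:275,355:450]=t.max(2)<115
k=big(mt)[0]; bp=cv2.boxPoints(cv2.minAreaRect(k)); T=ray(c,bp,.028); print('tray',T[:,:2],T.mean(0),np.linalg.norm(np.diff(T,axis=0),axis=1))
E
```

```text
cam [0.4256 0.0372 1.2276]
belt [[234.8798 284.966 ]
 [240.855   87.7835]
 [345.4559  90.9532]
 [339.4807 288.1358]] [[ 0.3437  0.1558]
 [ 0.9536  0.1619]
 [ 0.9534 -0.1674]
 [ 0.3425 -0.1536]] [0.6099 0.3293 0.6111]
housing ((259.550537109375, 186.28089904785156), (28.63211441040039, 20.23735809326172), 12.994616508483887) [0.6342 0.091  0.05  ]
housing ((264.4952087402344, 247.1162109375), (28.442365646362305, 19.130876541137695), 16.389541625976562) [0.4562 0.0708 0.05  ]
housing ((321.20001220703125, 223.10003662109375), (18.657434463500977, 29.409177780151367), 71.56504821777344) [ 0.5304 -0.0924  0.05  ]
tray [[ 0.625  -0.212 ]
 [ 0.6706 -0.415 ]
 [ 0.4433 -0.4544]
 [ 0.4    -0.2559]] [ 0.5347 -0.3343  0.028 ] [0.208  0.2307 0.2032]
```

View pics/top0z.png

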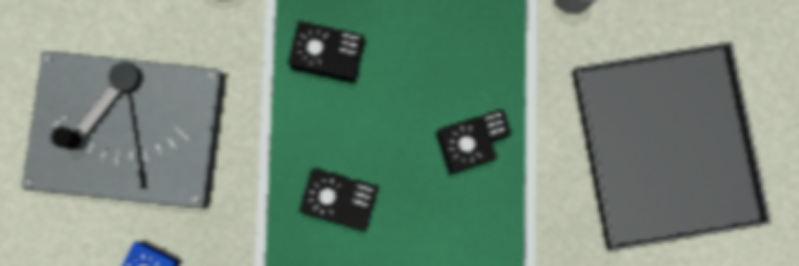

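The zoom confirms it. The housing at about (321,223) has its corner missing at the lower right, next to the bars, so its local +x points image left and slightly down, which is a yaw of about 108°. The pointer runs from about (178,200) to (184,242) and the knob is at (152,220). I'll move over the reject for a close look.

Call:
step_arm(steps=[[15,-33,5,0,0,-0.0436],[15,-33,5,0,0,-0.0436],[15,-33,5,0,0,-0.0436],[15,-33,5,0,0,-0.0436],[15,-33,5,0,0,-0.0436],[15,-33,5,0,0,-0.0436],[15,-33,5,0,0,-0.0436],[15,-33,5,0,0,-0.0436],[15,-33,5,0,0,-0.0436],[15,-33,5,0,0,-0.0436],[15,-33,5,0,0,-0.0436],[15,-33,5,0,0,-0.0436],[15,-33,5,0,0,-0.0436],[15,-33,5,0,0,-0.0436],[15,-33,5,0,0,-0.0436],[15,-33,5,0,0,-0.0436],[15,-33,5,0,0,-0.0436],[15,-33,5,0,0,-0.0436],[15,-33,5,0,0,-0.0436],[15,-33,5,0,0,-0.0436]])

```text
clock: 1.77
position: [0.5302, -0.0805, 0.2946]
ee_rot: [-1.839, -2.547, -0.0]
force: [1.4, 0.2, -1.1]
width: 1.0
gripper_force: 0.0
```

```bash
python3 - <<'E'
from h import *
np.set_printoptions(precision=4,suppress=True)
s=observe(); print(s['clock'],s['position'],s['ee_rot'],s['joints'])
c=cams.get_calibration('wrist'); im=cams.get_image('wrist')
cv2.imwrite('pics/w1.png',im[:,:,::-1]); np.save('w1c.npy',c,allow_pickle=True)
M=np.array(c['world_to_cam']); print(c['fov_y'],c['cx'],c['cy'],-M[:3,:3].T@M[:3,3],M[:3,:3])
E
```

```text
1.7667 [ 0.5302 -0.0805  0.2946] [-1.8388 -2.547  -0.0001] [-0.428   0.2307  0.6076  1.6667 -0.1366  1.287   0.5257]
71.47718484433081 277.0159229629851 211.11028580284074 [ 0.5033 -0.0007  0.4843] [[ 0.9493  0.3145 -0.0006]
 [-0.2997  0.9041 -0.3047]
 [-0.0953  0.2894  0.9524]]
```

View pics/w1.png

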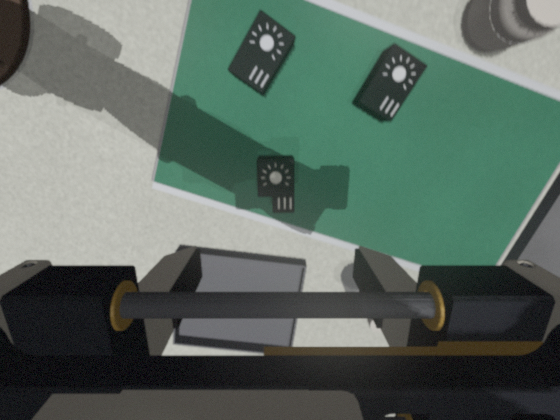

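The wrist view shows the reject at (258–295, 155–213), with the notch at lower left beside the bars. The tray is behind the fingers at about (240,300). Next I'll measure it from this image.

```bash
python3 - <<'E'
from h import *
np.set_printoptions(precision=4,suppress=True)
im=cv2.imread('pics/w1.png'); c=np.load('w1c.npy',allow_pickle=True).item()
hsv=cv2.cvtColor(im,cv2.COLOR_BGR2HSV).astype(int)
m=np.zeros(im.shape[:2],np.uint8); m[140:225,245:310]=(~((hsv[...,0]>55)&(hsv[...,0]<95)&(hsv[...,1]>90)))[140:225,245:310]
k=max(cv2.findContours(m,cv2.RETR_EXTERNAL,cv2.CHAIN_APPROX_NONE)[0],key=cv2.contourArea)
print(cv2.boundingRect(k), cv2.contourArea(k))
ap=cv2.approxPolyDP(k,3,True)[:,0]; print(np.c_[ap,ray(c,ap,.054)[:,:2]])
P=ray(c,k[:,0],.054)[:,:2].astype(np.float32); r=cv2.minAreaRect(P*1000); print(r)
bx=cv2.boxPoints(r); print(bx)
for r in range(150,216,3): print(r,''.join('#' if m[r,x] else '.' for x in range(250,302)), im[r,265].tolist())
E
```

```text
(245, 155, 65, 70) 3491.5
[[258.     156.       0.4935  -0.06  ]
 [256.     175.       0.4989  -0.0877]
 [250.     167.       0.487   -0.0791]
 [245.     176.       0.4838  -0.0943]
 [245.     224.       0.5053  -0.1675]
 [309.     224.       0.6007  -0.1359]
 [309.     197.       0.5856  -0.0947]
 [300.     189.       0.5683  -0.0873]
 [302.     195.       0.5744  -0.0951]
 [294.     194.       0.5623  -0.0975]
 [293.     159.       0.5434  -0.0481]]
((536.1680908203125, -100.81612396240234), (100.50872039794922, 107.18167877197266), 18.343936920166016)
[[ 471.6013  -65.7646]
 [ 505.3336 -167.4998]
 [ 600.7349 -135.8676]
 [ 567.0026  -34.1325]]
150 .................................................... [59, 77, 40]
153 ...#................................................ [72, 85, 50]
156 ........#...#..#.###.......#.###.................... [44, 52, 37]
159 ......##.##############.###########.########........ [36, 40, 32]
162 .......######################################....... [41, 45, 39]
165 .......##################################.#......... [44, 47, 39]
168 #.....################
[... 396 characters left out ...]
86 .############################################...#... [52, 55, 52]
189 ############################################......#. [46, 49, 46]
192 #############################################....#.# [51, 54, 50]
195 ##################################################.# [53, 58, 50]
198 ###############################################.##.. [75, 88, 62]
201 #################################################### [77, 89, 60]
204 #################################################.## [78, 92, 65]
207 #################################################### [81, 94, 68]
210 #################################################### [82, 94, 71]
213 #################################################### [106, 126, 84]
```

```bash
python3 - <<'E'
from h import *
np.set_printoptions(precision=1,suppress=True)
im=cv2.imread('pics/w1.png'); c=np.load('w1c.npy',allow_pickle=True).item()
b=cv2.GaussianBlur(im,(3,3),0).astype(int); d=b[...,1]-b[...,2]
m=np.zeros(im.shape[:2],np.uint8); m[140:225,245:310]=(d<16)[140:225,245:310]; m=cv2.morphologyEx(m,cv2.MORPH_OPEN,np.ones((5,5)))
k=max(cv2.findContours(m,cv2.RETR_EXTERNAL,cv2.CHAIN_APPROX_NONE)[0],key=cv2.contourArea)
P=(ray(c,k[:,0],.054)[:,:2]*1000).astype(np.float32)
r=cv2.minAreaRect(P); print(cv2.boundingRect(k),r); print(cv2.boxPoints(r))
ap=cv2.approxPolyDP(k,2.5,True)[:,0]; print(np.c_[ap,ray(c,ap,.054)[:,:2]*1000])
for r in range(150,219,3): print(r,''.join('#' if m[r,x] else '.' for x in range(250,302)))
E
```

```text
(257, 157, 37, 56) ((530.8704223632812, -93.68467712402344), (53.77815628051758, 85.29023742675781), 19.287193298339844)
[[ 491.4  -62.3]
 [ 519.6 -142.8]
 [ 570.3 -125.1]
 [ 542.2  -44.6]]
[[ 259.   157.   495.3  -61. ]
 [ 258.   195.   510.8 -116.2]
 [ 272.   198.   532.5 -114. ]
 [ 274.   212.   542.4 -134.3]
 [ 292.   212.   568.9 -125.6]
 [ 292.   159.   542.   -48.5]]
150 ....................................................
153 ....................................................
156 ....................................................
159 ........###################################.........
162 ........###################################.........
165 .......####################################.........
168 .......####################################.........
171 .......#####################################........
174 .......#####################################........
177 .......#####################################........
180 ........####################################........
183 ........####################################........
186 ........####################################........
189 ........####################################........
192 ........####################################........
195 ........####################################........
198 ......................######################........
201 ......................######################........
204 ......................######################........
207 .......................#####################........
210 .......................#####################........
213 ######..............................................
216 ###############.....................................
```

Call:
step_arm(steps=[[2,-8,-25,0.0962,0.0337,0.003],[2,-8,-25,0.0962,0.0337,0.003],[2,-8,-25,0.0962,0.0337,0.003],[2,-8,-25,0.0962,0.0337,0.003],[2,-8,-25,0.0962,0.0337,0.002],[2,-8,-25,0.0962,0.0337,0.002],[1,-1,-24,0,0,0],[0,0,-24,0,0,0],[0,0,0,0,0,0]])

```text
clock: 2.57
position: [0.5404, -0.1274, 0.0912]
ee_rot: [-1.503, -2.114, -0.467]
force: [0.0, 0.3, -0.5]
width: 0.999
gripper_force: 0.0
```

```bash
cat > st.py <<'E'
from h import *
from scipy.spatial.transform import Rotation as Ro
np.set_printoptions(precision=3,suppress=True)
s=observe(); R=Ro.from_rotvec(s['ee_rot']).as_matrix()
print(s['clock'],'tcp',np.array(s['position'])*1000,'grasp',(np.array(s['position'])-.019*R[:,2])*1000); print('x',R[:,0],'y',R[:,1],'z',R[:,2]); print(np.array(s['joints']),s['width'],s['gripper_force'],s['force'])
E
python3 st.py
```

```text
2.5667 tcp [ 540.366 -127.441   91.161] grasp [ 544.161 -137.756  106.659]
x [-0.265  0.772  0.578] y [ 0.943  0.331 -0.01 ] z [-0.2    0.543 -0.816]
[ 0.158  0.775  0.468  1.536 -0.667  1.497  1.186] 0.9991001396863197 0.0 [ 0.023  0.274 -0.483]
```

Call:
step_arm(steps=[[-3.6,11.6,-17.2,0,0,0],[-3.6,11.6,-17.2,0,0,0],[-3.6,11.6,-17.2,0,0,0],[-3.5,11.7,-17.2,0,0,0],[0,0,0,0,0,0]])

```text
clock: 2.98
position: [0.5273, -0.0773, 0.0269]
ee_rot: [-1.497, -2.121, -0.47]
force: [-1.2, 1.1, -0.1]
width: 0.998
gripper_force: 0.0
```

```bash
python3 st.py; python3 - <<'E'
from h import *
im=cams.get_image('wrist'); cv2.imwrite('pics/w2.png',im[:,:,::-1])
E
```

```text
2.9833 tcp [527.298 -77.258  26.943] grasp [531.062 -87.566  42.454]
x [-0.272  0.77   0.578] y [ 0.942  0.336 -0.005] z [-0.198  0.543 -0.816]
[ 0.107  0.805  0.43   1.668 -0.721  1.338  1.231] 0.9980129520665858 0.0 [-1.173  1.083 -0.129]
```

View pics/w2.png

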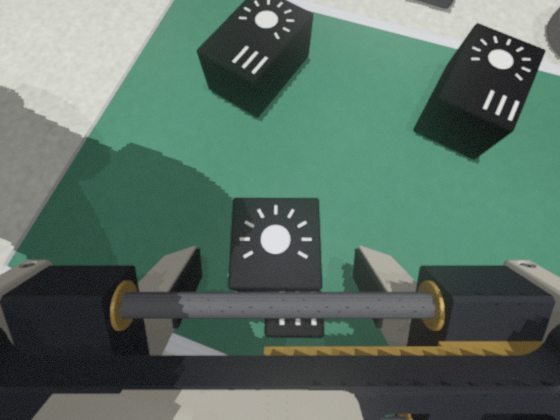

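The wrist view shows the reject centred between the open fingers: body at (231–321, 198–290), bars at (295,322), neighbours well clear. I'll trim by 4 mm and close.

Call:
step_arm(steps=[[-1,-3,-4,0,0,0],[0,0,0,0,0,0]])

```text
clock: 3.2
position: [0.5284, -0.0862, 0.0246]
ee_rot: [-1.505, -2.124, -0.47]
force: [-0.1, -0.3, -0.3]
width: 0.998
gripper_force: 0.0
```

Call:
step_arm(steps=[[0,0,0,0,0,0],[0,0,0,0,0,0],[0,0,0,0,0,0],[0,0,0,0,0,0],[0,0,0,0,0,0],[0,0,0,0,0,0]], gripper=0.3, force=30)

```text
clock: 3.7
position: [0.5278, -0.0844, 0.0237]
ee_rot: [-1.503, -2.123, -0.471]
force: [0.5, 0.8, 0.6]
width: 0.613
gripper_force: 0.5
```

```bash
python3 st.py
```

```text
3.7 tcp [527.789 -84.358  23.729] grasp [531.469 -94.627  39.286]
x [-0.271  0.773  0.574] y [ 0.943  0.333 -0.003] z [-0.194  0.54  -0.819]
[ 0.116  0.811  0.432  1.664 -0.721  1.335  1.238] 0.6128606332273082 0.46746994368731976 [0.49  0.838 0.606]
```

Call:
step_arm(steps=[[0,0,0,0,0,0],[0,0,0,0,0,0],[0,0,0,0,0,0],[0,0,15,0,0,0],[0,0,25,0,0,0],[0,0,30,0,0,0],[0,0,30,0,0,0],[0,0,30,0,0,0],[0,0,0,0,0,0]], gripper=0.3, force=35)

```text
clock: 4.45
position: [0.5297, -0.0857, 0.1597]
ee_rot: [-1.505, -2.129, -0.474]
force: [0.5, -0.9, -1.3]
width: 0.601
gripper_force: 35.0
```

```bash
python3 st.py
```

```text
4.45 tcp [529.69  -85.729 159.734] grasp [533.256 -95.961 175.342]
x [-0.275  0.774  0.57 ] y [0.943 0.333 0.003] z [-0.188  0.539 -0.821]
[ 0.085  0.646  0.484  1.582 -0.65   1.531  1.109] 0.6012439218486957 35.00123418867588 [ 0.47  -0.949 -1.317]
```

Call:
step_arm(steps=[[0.5,-18,2,-0.114,-0.0402,0],[0.5,-18,2,-0.114,-0.0402,0],[0.5,-18,2,-0.114,-0.0402,0],[0.5,-18,2,-0.114,-0.0402,0],[0.5,-18,2,-0.114,-0.0402,0],[0.5,-18,2,-0.114,-0.0402,0],[0.5,-18,2,-0.114,-0.0402,0],[0.5,-18,2,-0.114,-0.0402,0],[0.5,-18,2,-0.114,-0.0402,0],[0.5,-18,2,-0.114,-0.0402,0],[0.5,-18,2,-0.114,-0.0402,0],[0.5,-18,2,-0.114,-0.0402,0],[0.5,-18,2,-0.114,-0.0402,0],[0,-11,0,0,0,-0.07],[0,-11,0,0,0,-0.07],[0,0,0,0,0,0],[0,0,0,0,0,0]])

```text
clock: 5.87
position: [0.5348, -0.3363, 0.1793]
ee_rot: [1.476, 1.795, -0.737]
force: [0.0, 1.1, -2.2]
width: 0.597
gripper_force: 35.0
```

```bash
python3 st.py; python3 - <<'E'
from h import *
im=cams.get_image('scene'); cv2.imwrite('pics/s3.png',im[:,:,::-1])
E
```

```text
5.8667 tcp [ 534.759 -336.315  179.343] grasp [ 531.846 -321.417  190.77 ]
x [-0.116  0.59  -0.799] y [ 0.981  0.193 -0.001] z [ 0.153 -0.784 -0.601]
[-0.861  0.785  1.23   2.182  0.459  0.32  -0.113] 0.596542724298249 34.99879963696003 [ 0.042  1.131 -2.215]
```

View pics/s3.png

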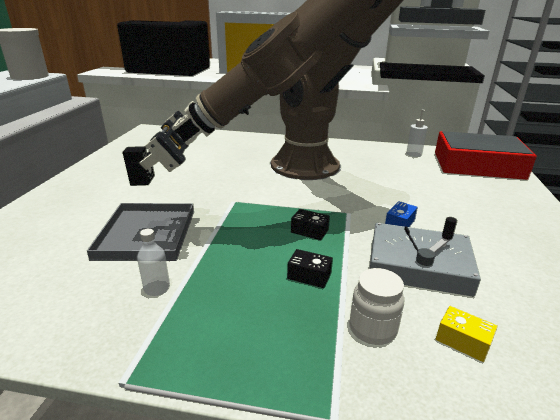

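The scene view shows the housing held end-down above the tray at about (140,165), and everything else undisturbed. I'll lower it, correcting the last 2° of tilt.

Call:
step_arm(steps=[[0.5,-1,-20,-0.016,-0.003,0],[0.5,-1,-20,-0.016,-0.003,0],[0.5,-1,-20,0,0,0],[0.5,-1,-20,0,0,0],[0,-1,-20,0,0,0],[0,-1,-10,0,0,0],[0,0,0,0,0,0],[0,0,0,0,0,0]])

```text
clock: 6.58
position: [0.5358, -0.3415, 0.0724]
ee_rot: [1.457, 1.772, -0.758]
force: [0.0, -0.4, -1.6]
width: 0.597
gripper_force: 35.0
```

```bash
python3 st.py
```

```text
6.5833 tcp [ 535.765 -341.474   72.442] grasp [ 532.808 -326.234   83.396]
x [-0.113  0.565 -0.817] y [ 0.981  0.192 -0.002] z [ 0.156 -0.802 -0.577]
[-0.777  1.033  1.1    2.232  0.672  0.119 -0.536] 0.5971543416798802 34.998801201581955 [ 0.015 -0.387 -1.615]
```

Joint 6 is at its lower limit with this heading. I'll raise and yaw the tool about 43° clockwise so the tilt is square to the arm.

Call:
step_arm(steps=[[0,0,10,0,0,-0.1],[0,0,20,0,0,-0.1],[0,0,20,0,0,-0.1],[0,0,20,0,0,-0.1],[0,0,10,0,0,-0.1],[0,0,0,0,0,-0.1],[0,0,0,0,0,-0.1],[0,0,0,0,0,-0.05],[0,0,0,0,0,0],[0,0,0,0,0,0]])

```text
clock: 7.42
position: [0.5362, -0.3421, 0.15]
ee_rot: [2.134, 1.207, -1.106]
force: [-0.0, 1.4, -2.0]
width: 0.6
gripper_force: 35.0
```

```bash
python3 st.py
```

```text
7.4167 tcp [ 536.194 -342.123  150.023] grasp [ 544.244 -328.875  161.009]
x [ 0.296  0.497 -0.816] y [ 0.856 -0.517 -0.004] z [-0.424 -0.697 -0.578]
[-0.468  0.944  0.867  1.58   0.253  1.183 -0.42 ] 0.5996836805313973 34.99877214431763 [-0.001  1.355 -1.986]
```

Call:
step_arm(steps=[[-1,0,-20,0,0,0],[-1,0,-20,0,0,0],[-1,0,-20,0,0,0],[-1,0,-20,0,0,0],[-1,0,-15,0,0,0],[0,0,-8,0,0,0],[0,0,0,0,0,0],[0,0,0,0,0,0]])

```text
clock: 8.08
position: [0.5313, -0.3423, 0.048]
ee_rot: [2.13, 1.203, -1.109]
force: [0.6, -0.1, -1.6]
width: 0.6
gripper_force: 35.0
```

```bash
python3 st.py; python3 - <<'E'
from h import *
im=cams.get_image('scene'); cv2.imwrite('pics/s4.png',cv2.resize(im[130:310,60:330,::-1],None,fx=2.9,fy=2.9,interpolation=cv2.INTER_CUBIC))
E
```

```text
8.0833 tcp [ 531.27  -342.348   47.993] grasp [ 539.333 -329.05    58.908]
x [ 0.295  0.493 -0.819] y [ 0.856 -0.517 -0.002] z [-0.424 -0.7   -0.574]
[-0.446  1.075  0.809  1.617  0.207  1.06  -0.506] 0.6002992648821975 34.99863065779209 [ 0.606 -0.145 -1.573]
```

View pics/s4.png

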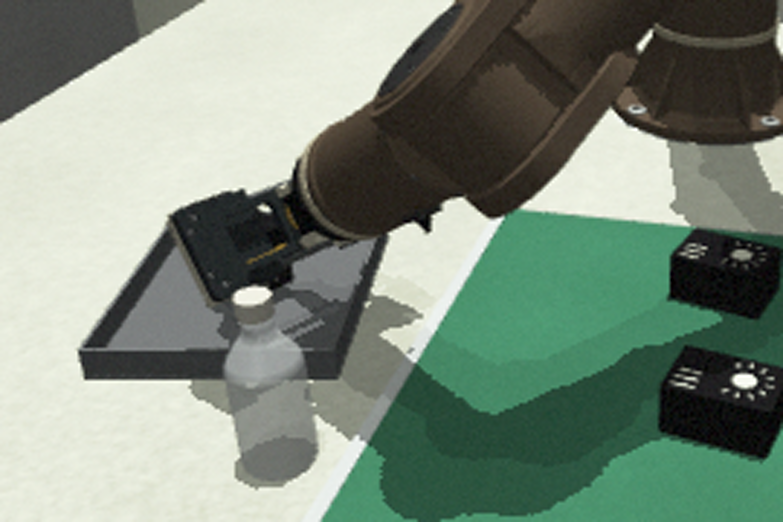

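The scene crop shows the hand above the tray, clear of the bottle at (265,400) and of the walls. I'll lower it gently to contact.

Call:
step_arm(steps=[[0,0,-5,0,0,0],[0,0,-4,0,0,0],[0,0,-2,0,0,0],[0,0,0,0,0,0]])

```text
clock: 8.47
position: [0.5311, -0.3424, 0.036]
ee_rot: [2.131, 1.203, -1.109]
force: [0.3, 0.4, -1.4]
width: 0.6
gripper_force: 35.0
```

Call:
step_arm(steps=[[0,0,-2,0,0,0],[0,0,-1,0,0,0],[0,0,0,0,0,0]])

```text
clock: 8.72
position: [0.5314, -0.3429, 0.0349]
ee_rot: [2.129, 1.201, -1.11]
force: [0.8, 3.6, 7.3]
width: 0.602
gripper_force: 35.0
```

```bash
python3 st.py
```

```text
8.7167 tcp [ 531.396 -342.907   34.889] grasp [ 539.473 -329.593   45.775]
x [ 0.296  0.491 -0.82 ] y [ 0.855 -0.518 -0.001] z [-0.425 -0.701 -0.573]
[-0.442  1.095  0.802  1.616  0.202  1.048 -0.517] 0.6016809486183764 35.000072345137596 [0.772 3.607 7.345]
```

Contact came at the expected height, so it is standing on its end. I'll open and back out along the tool axis.

Call:
step_arm(steps=[[0,0,0,0,0,0],[0,0,0,0,0,0],[0,0,0,0,0,0],[0,0,0,0,0,0],[0,0,0,0,0,0],[6,11,9,0,0,0],[9,15,12,0,0,0],[9,15,12,0,0,0],[9,15,12,0,0,0],[9,15,12,0,0,0],[0,0,30,0,0,0],[0,0,35,0,0,0],[0,0,35,0,0,0]], gripper=1.0)

```text
clock: 9.8
position: [0.5731, -0.2712, 0.1914]
ee_rot: [2.129, 1.203, -1.111]
force: [-0.1, -0.6, 0.8]
width: 1.002
gripper_force: 0.0
```

Call:
step_arm(steps=[[-5,-9,0,0.1046,-0.0632,0],[-5,-9,0,0.1046,-0.0632,0],[-5,-9,0,0.1046,-0.0632,0],[-5,-9,0,0.1046,-0.0632,0],[-5,-9,0,0.1046,-0.0632,0],[-5,-9,0,0.1046,-0.0632,0],[-5,-9,0,0.1046,-0.0632,0],[-5,-9,0,0.1046,-0.0632,0],[-5,-9,0,0.1046,-0.0632,0],[-5,-9,0,0.1046,-0.0632,0],[-5,-9,0,0.1046,-0.0632,0],[-5,-9,0,0.1046,-0.0632,0],[-5,-9,0,0.1046,-0.0632,0],[-5,-9,0,0.1046,-0.0632,0],[-5,-9,0,0.1046,-0.0632,0],[0,0,0,0,0,0],[0,0,0,0,0,0]])

```text
clock: 11.22
position: [0.495, -0.4092, 0.1867]
ee_rot: [-2.198, -1.23, -1.023]
force: [-0.3, 0.0, 0.4]
width: 0.995
gripper_force: 0.0
```

```bash
python3 st.py; python3 - <<'E'
from h import *
c=cams.get_calibration('wrist'); im=cams.get_image('wrist'); cv2.imwrite('pics/w5.png',im[:,:,::-1]); np.save('w5c.npy',c,allow_pickle=True)
t=cams.get_image('top'); cv2.imwrite('pics/t5.png',t[:,:,::-1])
E
```

```text
11.2167 tcp [ 494.961 -409.197  186.723] grasp [ 487.432 -421.687  198.9  ]
x [0.338 0.545 0.768] y [ 0.854 -0.521 -0.006] z [ 0.396  0.657 -0.641]
[ 0.866  0.785  0.311  1.379 -0.896  1.647  0.841] 0.9948078173144818 0.0 [-0.258  0.012  0.437]
```

View pics/w5.png

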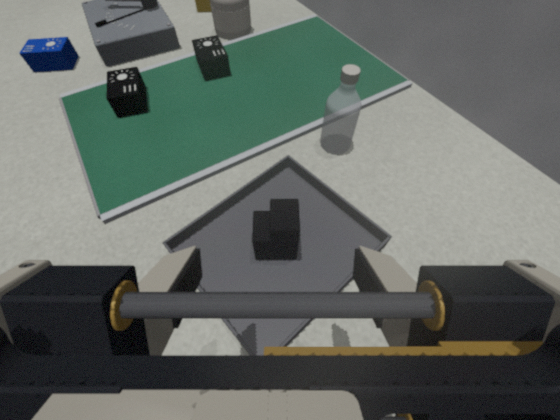

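The wrist view shows the reject standing on its end in the middle of the tray at (253–300, 200–258), notch up-left and plain underside towards me, centred between the fingers. I'll move to the pre-approach and check where its near base edge is.

```bash
python3 - <<'E'
from h import *
c=np.load('w5c.npy',allow_pickle=True).item()
print(proj(c,[[.5245,-.3544,.004],[.5245,-.3544,.088],[.5359,-.3356,.088]]), ray(c,[[276.5,258]],.004), ray(c,[[285,218]],.088))
E
```

```text
[[276.38280283 260.2666927 ]
 [275.72669356 230.40072866]
 [275.71512763 213.5087917 ]] [[ 0.52634294 -0.35167833  0.004     ]] [[ 0.54175217 -0.34625336  0.088     ]]
```

Call:
step_arm(steps=[[0,1,-25,0,0,0],[0,2,-25,0,0,0],[1,2,-26,0,0,0],[0,0,0,0,0,0]])

```text
clock: 11.65
position: [0.5, -0.3978, 0.1118]
ee_rot: [-2.19, -1.241, -1.022]
force: [-0.7, 0.4, -0.6]
width: 1.004
gripper_force: 0.0
```

```bash
python3 st.py
```

```text
11.65 tcp [ 499.98  -397.751  111.787] grasp [ 492.549 -410.308  123.957]
x [0.331 0.549 0.768] y [ 0.859 -0.512 -0.004] z [ 0.391  0.661 -0.641]
[ 0.859  0.858  0.292  1.44  -0.912  1.549  0.933] 1.0036933031092383 0.0 [-0.705  0.45  -0.645]
```

Call:
step_arm(steps=[[8.2,14.2,-14.4,0,0,0],[8.2,14.2,-14.4,0,0,0],[8.2,14.2,-14.4,0,0,0],[8.2,14.2,-14.4,0,0,0],[8.2,14.2,-14.4,0,0,0],[0,0,0,0,0,0],[0,0,0,0,0,0]])

```text
clock: 12.23
position: [0.5418, -0.3288, 0.0444]
ee_rot: [-2.191, -1.246, -1.026]
force: [-0.4, -0.6, 1.1]
width: 1.0
gripper_force: 0.0
```

```bash
python3 st.py
```

```text
12.2333 tcp [ 541.849 -328.845   44.435] grasp [ 534.366 -341.358   56.618]
x [0.328 0.551 0.767] y [ 0.859 -0.512  0.001] z [ 0.394  0.659 -0.641]
[ 0.774  0.889  0.246  1.577 -0.986  1.374  0.998] 0.9996275129767792 0.0 [-0.445 -0.62   1.127]
```

Call:
step_arm(steps=[[0,1,-5,0,0,0],[0,0,0,0,0,0]])

```text
clock: 12.4
position: [0.5402, -0.3307, 0.0382]
ee_rot: [-2.196, -1.243, -1.025]
force: [-0.4, -0.7, 0.1]
width: 0.999
gripper_force: 0.0
```

Call:
step_arm(steps=[[0,0,0,0,0,0],[0,0,0,0,0,0],[0,0,0,0,0,0],[0,0,0,0,0,0],[0,0,0,0,0,0],[0,0,0,0,0,0],[0,0,0,0,0,0],[0,0,0,0,0,0],[0,0,0,0,0,0]], gripper=0.3, force=35)

```text
clock: 13.15
position: [0.5403, -0.3297, 0.0375]
ee_rot: [-2.195, -1.241, -1.025]
force: [0.0, -0.6, 1.2]
width: 0.596
gripper_force: 35.0
```

```bash
python3 st.py
```

```text
13.15 tcp [ 540.334 -329.666   37.501] grasp [ 532.821 -342.153   49.693]
x [0.331 0.55  0.767] y [ 0.857 -0.516  0.   ] z [ 0.395  0.657 -0.642]
[ 0.777  0.897  0.245  1.581 -0.989  1.366  1.006] 0.5956953596777658 35.000547766685486 [ 0.011 -0.581  1.236]
```

Call:
step_arm(steps=[[0,0,10,0,0,0],[0,0,25,0,0,0],[0,0,30,0,0,0],[0,0,35,0,0,0],[0,0,30,0,0,0],[0,0,0,0,0,0]])

```text
clock: 13.65
position: [0.5417, -0.3313, 0.1742]
ee_rot: [-2.197, -1.249, -1.03]
force: [0.5, -0.5, -1.5]
width: 0.598
gripper_force: 35.0
```

Call:
step_arm(steps=[[-0.7,-1,0,-0.1035,0.0623,0],[-0.7,-1,0,-0.1035,0.0623,0],[-0.7,-1,0,-0.1035,0.0623,0],[-0.7,-1,0,-0.1035,0.0623,0],[-0.7,-1,0,-0.1035,0.0623,0],[-0.7,-1,0,-0.1035,0.0623,0],[-0.7,-1,0,-0.1035,0.0623,0],[-0.7,-1,0,-0.1035,0.0623,0],[-0.7,-1,0,-0.1035,0.0623,0],[-0.7,-1,0,-0.1035,0.0623,0],[-0.7,-1,0,-0.1035,0.0623,0],[-0.7,-1,0,-0.1035,0.0623,0],[-0.7,-1,0,-0.1035,0.0623,0],[0,0,0,0,0,0],[0,0,0,0,0,0]])

```text
clock: 14.9
position: [0.5323, -0.3392, 0.1648]
ee_rot: [2.325, 1.324, -0.848]
force: [-0.5, -1.0, -1.5]
width: 0.596
gripper_force: 35.0
```

```bash
python3 st.py
```

```text
14.9 tcp [ 532.283 -339.174  164.825] grasp [ 538.578 -328.735  179.399]
x [ 0.39   0.661 -0.642] y [ 0.859 -0.512 -0.005] z [-0.331 -0.549 -0.767]
[-0.397  0.762  0.842  1.616  0.152  1.13  -0.281] 0.595702162676536 34.9994333088398 [-0.482 -1.032 -1.506]
```

Call:
step_arm(steps=[[-0.5,-0.5,-25,0,0,0],[-0.5,-0.5,-30,0,0,0],[-0.5,-0.5,-30,0,0,0],[0,-0.5,-30,0,0,0],[0,0,-15,0,0,0],[0,0,0,0,0,0],[0,0,0,0,0,0]])

```text
clock: 15.48
position: [0.5291, -0.3457, 0.0386]
ee_rot: [2.33, 1.314, -0.845]
force: [-0.8, 0.3, -1.3]
width: 0.598
gripper_force: 35.0
```

Call:
step_arm(steps=[[0,0,-5,0,0,0],[0,0,-3,0,0,0],[0,0,0,0,0,0],[0,0,0,0,0,0]])

```text
clock: 15.82
position: [0.53, -0.3445, 0.0301]
ee_rot: [2.328, 1.316, -0.844]
force: [0.5, 0.2, -1.3]
width: 0.599
gripper_force: 35.0
```

```bash
python3 st.py
```

```text
15.8167 tcp [ 530.031 -344.504   30.079] grasp [ 536.307 -334.069   44.664]
x [ 0.396  0.657 -0.641] y [ 0.857 -0.516  0.   ] z [-0.33  -0.549 -0.768]
[-0.351  0.93   0.768  1.694  0.087  0.916 -0.358] 0.5993183092468031 34.99987989664078 [ 0.451  0.173 -1.33 ]
```

Call:
step_arm(steps=[[0,0,-5,0,0,0],[0,0,-2,0,0,0],[0,0,-1,0,0,0],[0,0,0,0,0,0]])

```text
clock: 16.15
position: [0.5295, -0.3444, 0.0211]
ee_rot: [2.328, 1.316, -0.846]
force: [0.3, -1.0, -2.2]
width: 0.596
gripper_force: 35.0
```

Call:
step_arm(steps=[[0,0,-1.5,0,0,0],[0,0,0,0,0,0]])

```text
clock: 16.32
position: [0.5296, -0.3445, 0.0197]
ee_rot: [2.328, 1.316, -0.845]
force: [0.0, 0.3, -1.9]
width: 0.594
gripper_force: 35.0
```

```bash
python3 st.py
```

```text
16.3167 tcp [ 529.567 -344.504   19.729] grasp [ 535.862 -334.068   34.306]
x [ 0.396  0.657 -0.641] y [ 0.857 -0.516 -0.001] z [-0.331 -0.549 -0.767]
[-0.347  0.944  0.762  1.696  0.083  0.903 -0.363] 0.594173044019134 34.999946504831314 [ 0.023  0.34  -1.89 ]
```

Call:
step_arm(steps=[[0,0,-1,0,0,0],[0,0,0,0,0,0]])

```text
clock: 16.48
position: [0.5297, -0.3446, 0.0191]
ee_rot: [2.328, 1.316, -0.845]
force: [0.1, 0.2, 0.1]
width: 0.594
gripper_force: 35.0
```

Call:
step_arm(steps=[[0,0,-1,0,0,0],[0,0,0,0,0,0]])

```text
clock: 16.65
position: [0.5297, -0.3446, 0.019]
ee_rot: [2.328, 1.315, -0.846]
force: [-1.4, 5.4, 8.9]
width: 0.598
gripper_force: 35.0
```

Call:
step_arm(steps=[[0,0,-1,0,0,0],[0,0,0,0,0,0]])

```text
clock: 16.82
position: [0.5297, -0.3447, 0.0189]
ee_rot: [2.328, 1.314, -0.846]
force: [-2.8, 8.2, 17.0]
width: 0.594
gripper_force: 35.0
```

It is down. I'll open, back out and rise.

Call:
step_arm(steps=[[0,0,0,0,0,0],[0,0,0,0,0,0],[0,0,0,0,0,0],[0,0,0,0,0,0],[0,0,0,0,0,0],[5,8,11,0,0,0],[6,11,15,0,0,0],[6,11,15,0,0,0],[6,11,15,0,0,0],[6,11,15,0,0,0],[0,15,30,0,0,0],[0,20,30,0,0,0],[0,20,30,0,0,0],[0,30,30,0,0,0],[0,30,20,0,0,0],[0,30,10,0,0,0],[0,30,0,0,0,0],[0,30,0,0,0,0]], gripper=1.0)

```text
clock: 18.32
position: [0.5588, -0.0867, 0.2382]
ee_rot: [2.329, 1.316, -0.843]
force: [0.7, -0.1, -0.1]
width: 0.998
gripper_force: 0.0
```

```bash
python3 st.py; python3 - <<'E'
from h import *
np.set_printoptions(precision=4,suppress=True)
t=cams.get_image('top')[:,:,::-1]; s=cams.get_image('scene')[:,:,::-1]
cv2.imwrite('pics/t6.png',t);cv2.imwrite('pics/s6.png',s)
a=cv2.resize(s[180:290,70:225],None,fx=3.5,fy=3.5,interpolation=cv2.INTER_CUBIC)
cv2.imwrite('pics/s6z.png',a)
c=cams.get_calibration('top'); t0=cv2.imread('pics/top0.png')
# control: knob top blob and pointer, box corners from start picture
print('knob0',ray(c,[[152,219]],.12),'hub',ray(c,[[177,197]],.075),'ptr tip',ray(c,[[184,242]],.059))
g=t0[180:256,128:222]; m=(g.max(2)<70).astype(np.uint8)
n,l,st,ce=cv2.connectedComponentsWithStats(m)
for i in range(1,n):
    if st[i,4]>10: print(st[i],ce[i]+[128,180])
E
```

```text
18.3167 tcp [558.794 -86.74  238.189] grasp [565.063 -76.313 252.783]
x [ 0.397  0.658 -0.64 ] y [ 0.857 -0.516  0.001] z [-0.33  -0.549 -0.768]
[-0.738  0.723  0.846  1.46   0.086  1.51  -0.501] 0.998170655854107 0.0 [ 0.7   -0.055 -0.063]
knob0 [[0.5226 0.3788 0.12  ]] hub [[0.5918 0.3254 0.075 ]] ptr tip [[0.4644 0.3017 0.059 ]]
[ 43  12  13  13 113] [177.1239 197.2035]
[81 16  9 54 94] [213.0745 222.6489]
[ 18  38  16   9 104] [153.1442 222.0673]
[55 52  2 11 17] [183.4118 237.5294]
```

View pics/s6z.png

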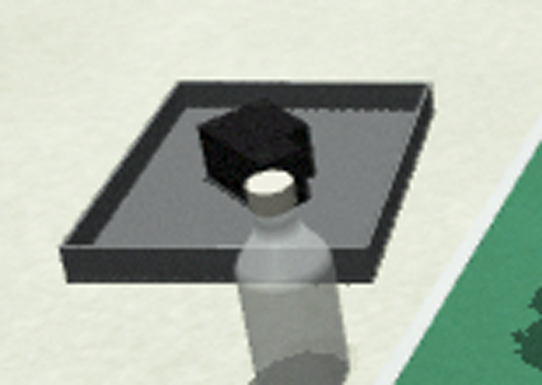

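The crop shows the reject lying flat in the tray with its plain face up at (255,150), well inside the walls, and the bottle still standing. I'll go to the lever, untilting and yawing on the way.

Call:
step_arm(steps=[[1.7,20,3.4,0.0997,-0.06,0],[1.7,20,3.4,0.0997,-0.06,0],[1.7,20,3.4,0.0997,-0.06,0],[1.7,20,3.4,0.0997,-0.06,0],[1.7,20,3.4,0.0997,-0.06,0],[1.7,20,3.4,0.0997,-0.06,0],[1.7,20,3.4,0,0,0.121],[1.7,20,3.4,0,0,0.121],[1.7,20,3.4,0,0,0.121],[1.7,20,3.4,0,0,0.121],[1.7,20,3.4,0,0,0.121],[1.7,20,3.4,0,0,0.121],[1.7,20,3.4,0,0,0.121],[1.7,20,3.4,0,0,0.121],[1.7,20,3.4,0,0,0.121],[1.7,20,3.4,0,0,0.121],[1.7,20,3.4,0,0,0.121],[1.7,20,3.4,0,0,0.121],[0,0,0,0,0,0],[0,0,0,0,0,0]])

```text
clock: 20.08
position: [0.5892, 0.2724, 0.298]
ee_rot: [-1.018, -2.97, 0.001]
force: [-0.9, -0.8, 0.0]
width: 1.003
gripper_force: 0.0
```

```bash
python3 st.py; python3 - <<'E'
from h import *
np.set_printoptions(precision=4,suppress=True)
c=cams.get_calibration('wrist'); im=cams.get_image('wrist'); cv2.imwrite('pics/w7.png',im[:,:,::-1]); np.save('w7c.npy',c,allow_pickle=True)
print(proj(c,[[.592,.325,.075],[.5226,.3788,.12],[.464,.302,.059]]))
E
```

```text
20.0833 tcp [589.177 272.412 298.024] grasp [589.221 272.407 317.024]
x [-0.79   0.613  0.002] y [ 0.613  0.79  -0.001] z [-0.002  0.    -1.   ]
[-0.758  0.428  0.382  1.363 -0.16   1.382  0.533] 1.00269624878982 0.0 [-0.922 -0.825  0.024]
[[307.9448 158.6198]
 [314.1235  87.8147]
 [238.0693  92.9462]]
```

View pics/w7.png

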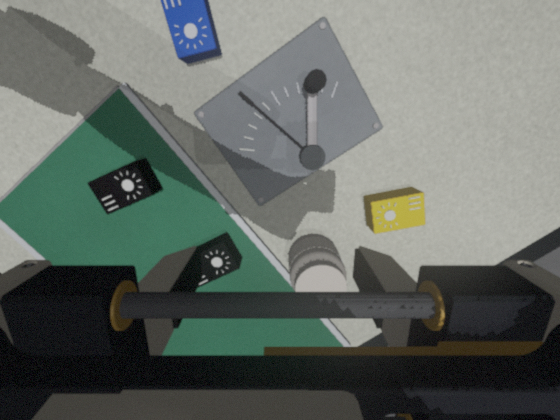

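The wrist view shows the hub at about (312,157), the knob at (316,80), the black pointer running to its tip at (241,94), and the box corners at (324,17), (197,112), (264,205) and (382,126). Now I'll measure these.

```bash
cat > meas.py <<'E'
from h import *
import sys
np.set_printoptions(precision=2,suppress=True)
def go(pic,cal,hub_px):
    im=cv2.imread(pic); c=np.load(cal,allow_pickle=True).item()
    g=im.max(2); m=(g<62).astype(np.uint8); m=cv2.morphologyEx(m,cv2.MORPH_OPEN,np.ones((2,2)))
    n,l,st,ce=cv2.connectedComponentsWithStats(m)
    M=np.array(c['world_to_cam']); o=-M[:3,:3].T@M[:3,3]; print('nadir',proj(c,[o*[1,1,0]]))
    for i in range(1,n):
        if 15<st[i,4]<3000 and 180<ce[i][0]<400 and ce[i][1]<215:
            ys,xs=np.nonzero(l==i); p=np.c_[xs,ys].astype(np.float32)
            print(st[i],ce[i],cv2.minAreaRect(p),'circ',cv2.minEnclosingCircle(p))
    print(ray(c,[[324,17],[197,112],[264,205],[382,126]],.05)*1000)
go('pics/w7.png','w7c.npy',None)
E
python3 meas.py
python3 - <<'E'
import cv2
im=cv2.imread('pics/w7.png').max(2)
for y in range(66,104,2): print(y,' '.join('%3d'%v for v in im[y,300:332:1]))
for y in range(88,160,8): print(y,' '.join('%3d'%v for v in im[y,236:312:2]))
E
```

```text
nadir [[277.52 118.42]]
[305  77  19  17 173] [312.87  86.42] ((313.14947509765625, 86.21133422851562), (17.08740234375, 14.933527946472168), 21.037511825561523) circ ((314.0329895019531, 85.00761413574219), 9.458050727844238)
[[461.09 448.95  50.  ]
 [446.19 239.16  50.  ]
 [612.3  228.41  50.  ]
 [623.81 436.7   50.  ]]
66 137 134 133 133 133 133 135 134 133 133 134 134 131 133 135 136 135 134 134 135 134 136 133 135 135 132 136 133 133 134 136 136
68 133 134 133 135 134 132 135 135 134 134 136 134 133 133 131 120 117 118 124 129 133 131 134 133 134 133 131 133 134 136 133 135
70 136 133 132 131 132 132 134 134 134 133 126 108  92  78  68  67  64  59  65  74  78  90 112 126 132 133 135 135 133 133 132 133
72 135 132 128 128 126 128 126 127 118  98  76  63  62  60  62  59  60  63  63  64  62  60  67  88 117 133 136 133 135 133 132 135
74 129 126 126 127 126 127 126 110  80  62  60  59  66  62  62  64  58  64  66  62  61  61  63  64  76 103 130 133 135 136 134 134
76 125 125 127 127 126 119  96  70  61  59  63  59  61  62  64  62  58  60  61  60  60  60  60  62  59  82 115 135 135 13
[... 2416 characters left out ...]
 114 127 135 136 135 133 134 133 134 134 130 130 135 131 127 124  87 154 169
128 126 122 126 126 127 127 127 125 129 150 156 126 125 125 126 124 127 123 125 123 118  83  66 100 124 125 125 127 127 127 128 128 128 127 123  88 142 156
136 126 122 124 126 145 144 134 132 127 124 125 127 123 123 127 125 126 126 128 124 134 134 134 136 134 118  62  75 116 126 129 126 127 125 126 101 141 155
144 127 125 126 122 123 126 127 127 124 125 124 126 128 124 126 125 124 126 127 128 135 133 132 133 135 131 125 125 125 116  88  61  98 125 124  81 127 134
152 108 123 122 123 123 128 124 124 126 127 125 126 128 125 125 126 125 126 133 135 137 135 136 135 136 128 126 128 125 125 128 125  66  85  89  87  92  89
```

```bash
python3 - <<'E'
from h import *
np.set_printoptions(precision=1,suppress=True)
c=np.load('w7c.npy',allow_pickle=True).item(); im=cv2.imread('pics/w7.png').max(2)
m=np.zeros_like(im); m[140:175,296:332]=(im[140:175,296:332]<105)
m=cv2.morphologyEx(m,cv2.MORPH_OPEN,cv2.getStructuringElement(cv2.MORPH_ELLIPSE,(11,11)))
k=max(cv2.findContours(m,cv2.RETR_EXTERNAL,cv2.CHAIN_APPROX_NONE)[0],key=cv2.contourArea)
ci=cv2.minEnclosingCircle(k); mu=cv2.moments(k); hp=[mu['m10']/mu['m00'],mu['m01']/mu['m00']]; print('hub px',ci,hp)
for z in (.06,.072,.08): print('hub',z,ray(c,[hp],z)*1000)
kn=ray(c,[[316,79.2]],.12)[0]*1000; print('knob',kn)
pl=ray(c,[[242.8,96],[251.4,104],[261.2,112],[270.6,120],[279.6,128],[288.8,136],[297.8,144]],.057)*1000
v=cv2.fitLine(pl[:,:2].astype(np.float32),cv2.DIST_L2,0,.01,.01).ravel(); d=v[:2]*(1 if v[0]<0 else -1)
az=np.degrees(np.arctan2(d[1],d[0])); print('pointer az',az, 'pt',v[2:],'tip',ray(c,[[241,93.5]],.059)*1000)
# lever arm centre line at z .072, hinge candidates: on pointer line, 95 from knob
p=v[2:]; n=np.array([-d[1],d[0]])
w=p-kn[:2]; b=w@d; q=b*b-(w@w-95**2)
for t in (-b-np.sqrt(q),-b+np.sqrt(q)):
    H=p+t*d; print('H',H,'lever az',np.degrees(np.arctan2(*(kn[:2]-H)[::-1])))
for z in (.06,.072,.08):
    h=ray(c,[hp],z)[0,:2]*1000; print(z,'perp of hub to ptr line',(h-p)@n,'dist knob',np.linalg.norm(h-kn[:2]))
al=ray(c,[[311.5,100],[311.5,128]],.072)*1000; print('arm',al)
E
```

```text
hub px ((310.76922607421875, 156.40769958496094), 13.66266918182373) [311.3674356402541, 156.49214309595453]
hub 0.06 [[595.1 330.8  60. ]]
hub 0.072 [[593.  330.6  72. ]]
hub 0.08 [[591.7 330.5  80. ]]
knob [516.4 385.9 120. ]
pointer az -167.62888 pt [519.3 315. ] tip [[467.  304.7  59. ]]
H [594.3 331.5] lever az 145.07283810201105
H [468.5 303.9] lever az 59.669416207377274
0.06 perp of hub to ptr line 0.8816685559078087 dist knob 96.02911064067409
0.072 perp of hub to ptr line 0.6290416996986389 dist knob 94.49531532314306
0.08 perp of hub to ptr line 0.4606237955592217 dist knob 93.48307150818994
arm [[532.6 374.4  72. ]
 [561.8 353.4  72. ]]
```

The measurements agree: hinge (594,331), knob 95 mm out at azimuth 145.1°, pointer at 192.4°. That means a 47.3° anticlockwise turn. I'll go over the knob.

Call:
step_arm(steps=[[-12,19,-20,0,0,0.017],[-12,19,-25,0,0,0.017],[-12,19,-25,0,0,0.017],[-12,19,-25,0,0,0],[-12,19,-25,0,0,0],[-12,18,-25,0,0,0],[0,0,-15,0,0,0],[0,0,0,0,0,0],[0,0,0,0,0,0]])

```text
clock: 20.88
position: [0.5177, 0.3828, 0.1383]
ee_rot: [-0.947, -2.994, 0.003]
force: [-0.0, -0.6, 0.6]
width: 1.001
gripper_force: 0.0
```

```bash
python3 st.py
```

```text
20.8833 tcp [517.742 382.812 138.339] grasp [517.785 382.842 157.339]
x [-0.818  0.575  0.001] y [ 0.575  0.818 -0.003] z [-0.002 -0.002 -1.   ]
[-0.926  0.523  0.312  1.608 -0.179  1.042  0.397] 1.0005485534006755 0.0 [-0.046 -0.633  0.613]
```

Call:
step_arm(steps=[[-1,3,-18,0,0,0],[0,0,-18,0,0,0],[0,0,-17,0,0,0],[0,0,0,0,0,0]])

```text
clock: 21.22
position: [0.5166, 0.3854, 0.0844]
ee_rot: [-0.947, -2.993, 0.004]
force: [-0.3, -0.2, -0.5]
width: 0.999
gripper_force: 0.0
```

Call:
step_arm(steps=[[0,0,0,0,0,0],[0,0,0,0,0,0],[0,0,0,0,0,0],[0,0,0,0,0,0],[0,0,0,0,0,0],[0,0,0,0,0,0],[0,0,0,0,0,0],[0,0,0,0,0,0],[0,0,0,0,0,0],[0,0,0,0,0,0],[0,0,0,0,0,0],[0,0,0,0,0,0]], gripper=0.1, force=12)

```text
clock: 22.22
position: [0.516, 0.3878, 0.0855]
ee_rot: [-0.942, -2.995, 0.001]
force: [-0.5, -0.6, -0.1]
width: 0.245
gripper_force: 12.0
```

```bash
python3 st.py
```

```text
22.2167 tcp [516.012 387.791  85.495] grasp [516.057 387.784 104.495]
x [-0.82   0.573  0.002] y [ 0.573  0.82  -0.001] z [-0.002  0.    -1.   ]
[-0.919  0.578  0.293  1.657 -0.199  0.938  0.409] 0.24486722774242345 12.00012668967247 [-0.473 -0.626 -0.116]
```

```bash
python3 -c "
import numpy as np
a=np.radians(np.linspace(144,192.4,13)); p=np.c_[np.cos(a),np.sin(a)]*95.5
print(np.round(np.diff(p,axis=0),1).tolist(), p[-1]+[593.8,331.2])"
```

```text
[[-3.8, -5.6], [-3.4, -5.8], [-2.9, -6.0], [-2.5, -6.2], [-2.1, -6.4], [-1.6, -6.5], [-1.1, -6.6], [-0.7, -6.7], [-0.2, -6.7], [0.3, -6.7], [0.7, -6.7], [1.2, -6.6]] [500.52779742 310.69277626]
```

Call:
step_arm(steps=[[-3.8,-5.6,0,0,0,0.07],[-3.4,-5.8,0,0,0,0.07],[-2.9,-6.0,0,0,0,0.07],[-2.5,-6.2,0,0,0,0.07],[-2.1,-6.4,0,0,0,0.07],[-1.6,-6.5,0,0,0,0.07],[-1.1,-6.6,0,0,0,0.07],[-0.7,-6.7,0,0,0,0.07],[-0.2,-6.7,0,0,0,0.07],[0.3,-6.7,0,0,0,0.07],[0.7,-6.7,0,0,0,0.07],[0,0,0,0,0,0],[0,0,0,0,0,0]])

```text
clock: 23.3
position: [0.4983, 0.317, 0.0854]
ee_rot: [0.247, -3.128, 0.003]
force: [-4.2, -3.1, 2.3]
width: 0.245
gripper_force: 12.0
```

```bash
python3 st.py; python3 -c "
from h import *
s=observe(); d=np.array(s['position'])[:2]*1000-[593.8,331.2]; print(np.degrees(np.arctan2(d[1],d[0]))%360,np.linalg.norm(d))"
```

```text
23.3 tcp [498.275 317.003  85.418] grasp [498.34  317.042 104.417]
x [-0.988 -0.157  0.004] y [-0.157  0.988 -0.001] z [-0.003 -0.002 -1.   ]
[-0.723  0.49   0.093  1.787 -0.058  0.871  1.125] 0.24450446884795202 12.000413686037064 [-4.163 -3.089  2.295]
188.45318299108752 96.57430763542617
```

Call:
step_arm(steps=[[0.7,-3.3,0,0,0,0.035],[0.8,-3.2,0,0,0,0.035],[0,0,0,0,0,0],[0,0,0,0,0,0]])

```text
clock: 23.63
position: [0.4993, 0.3116, 0.0854]
ee_rot: [0.358, -3.117, 0.002]
force: [-4.9, -2.6, 3.4]
width: 0.244
gripper_force: 12.0
```

```bash
python3 st.py; python3 -c "
from h import *
s=observe(); d=np.array(s['position'])[:2]*1000-[593.8,331.2]; print(np.degrees(np.arctan2(d[1],d[0]))%360,np.linalg.norm(d))"
```

```text
23.6333 tcp [499.328 311.618  85.375] grasp [499.396 311.65  104.375]
x [-0.974 -0.226  0.004] y [-0.226  0.974 -0.001] z [-0.004 -0.002 -1.   ]
[-0.701  0.487  0.075  1.791 -0.047  0.869  1.195] 0.24356687690024406 12.000512480735779 [-4.877 -2.585  3.367]
191.71040565610772 96.48028964271863
```

Call:
step_arm(steps=[[0,0,0,0,0,0],[0,0,0,0,0,0],[0,0,0,0,0,0],[0,0,0,0,0,0],[0,0,20,0,0,0],[0,0,30,0,0,0],[0,0,30,0,0,0],[23,5,25,0,0,0],[23,5,25,0,0,0],[22,5,25,0,0,0],[22,5,25,0,0,0],[22,4,25,0,0,0],[22,4,10,0,0,0],[0,0,0,0,0,0],[0,0,0,0,0,0]], gripper=0.7)

```text
clock: 24.88
position: [0.6355, 0.3395, 0.3002]
ee_rot: [0.359, -3.12, 0.001]
force: [-1.0, 0.5, -1.0]
width: 0.703
gripper_force: 0.0
```

```bash
python3 st.py; python3 - <<'E'
from h import *
np.set_printoptions(precision=2,suppress=True)
c=cams.get_calibration('wrist'); im=cams.get_image('wrist')[:,:,::-1]; cv2.imwrite('pics/w8.png',im); np.save('w8c.npy',c,allow_pickle=True)
p=proj(c,[[.5938,.3312,.08],[.501,.3108,.12],[.463,.3025,.059]]); print(p)
x,y=p.mean(0).astype(int); y0=max(y-75,0); x0=x-90; print('crop',x0,y0)
cv2.imwrite('pics/w8z.png',cv2.resize(im[y0:y0+150,x0:x0+180],None,fx=4,fy=4,interpolation=cv2.INTER_CUBIC))
E
```

```text
24.8833 tcp [635.532 339.531 300.247] grasp [635.551 339.55  319.247]
x [-0.974 -0.227  0.001] y [-0.227  0.974 -0.001] z [-0.001 -0.001 -1.   ]
[-0.634  0.554  0.129  1.126 -0.067  1.468  1.283] 0.7029395334381452 0.0 [-1.025  0.487 -1.046]
[[277.31 149.17]
 [278.38  68.79]
 [278.66  43.64]]
crop 188 12
```

View pics/w8z.png

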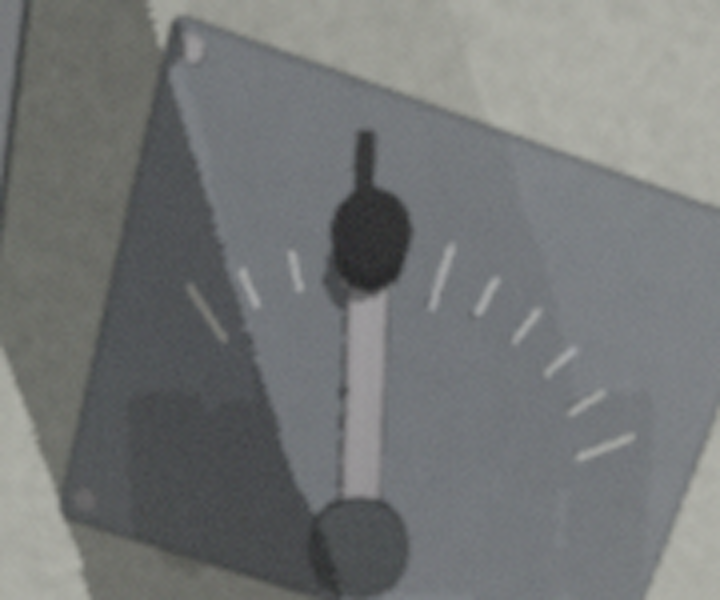

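The crop shows the lever nearly over the pointer: hub at (359,547), knob at (371,230), pointer end at (367,132). I'll compute the residual angle.

```bash
python3 - <<'E'
from h import *
np.set_printoptions(precision=2,suppress=True)
c=np.load('w8c.npy',allow_pickle=True).item(); im=cv2.imread('pics/w8.png'); g=im.max(2).astype(int)
# knob top disc: dark region
m=np.zeros(g.shape,np.uint8); m[40:90,260:300]=(g[40:90,260:300]<70)
mk=cv2.morphologyEx(m,cv2.MORPH_OPEN,cv2.getStructuringElement(cv2.MORPH_ELLIPSE,(9,9)))
k=max(cv2.findContours(mk,cv2.RETR_EXTERNAL,cv2.CHAIN_APPROX_NONE)[0],key=cv2.contourArea); print('knob blob',cv2.boundingRect(k))
def wc(y,x0,x1,dark=True):
    r=g[y,x0:x1]; w=np.clip((r.max()-25)-r,0,None) if dark else np.clip(r-(r.max()-25),0,None); return (w*np.arange(x0,x1)).sum()/w.sum()
pp=np.array([[wc(y,270,290),y] for y in range(47,57)]); print(pp[:,0])
ar=np.array([[wc(y,268,292,False),y] for y in range(90,132,4)]); print('arm',ar[:,0])
H=np.array([593.8,331.2])
hm=np.zeros(g.shape,np.uint8)
def az(p,z,lab):
    q=ray(c,p,z)[:,:2]*1000-H; print(lab,np.degrees(np.arctan2(q[:,1],q[:,0]))%360,np.linalg.norm(q,axis=1))
az(pp,.059,'ptr'); az(ar,.072,'arm')
x,y,w,h=cv2.boundingRect(k); 
for t in ([x+w/2-.5+.5,y+9.3],[281,69]): az([t],.12,'knob')
A=ray(c,ar,.072)[:,:2]*1000; v=cv2.fitLine(A.astype(np.float32),cv2.DIST_L2,0,.01,.01).ravel(); print('arm dir',np.degrees(np.arctan2(-v[1]*np.sign(v[0]),-abs(v[0])))%360, v)
P=ray(c,pp,.057)[:,:2]*1000; n=np.array([-v[1],v[0]]); print('ptr pts perp to arm line mm',(P-v[2:])@n,'hub perp',(H-v[2:])@n)
E
```

```text
knob blob (271, 59, 19, 26)
[278.97 278.85 278.86 278.79 278.8  278.82 278.55 278.49 278.69 278.55]
arm [279.41 279.13 279.13 279.01 278.85 278.81 278.58 278.36 278.35 278.02
 277.97]
ptr [192.17 192.23 192.22 192.25 192.23 192.21 192.37 192.4  192.27 192.34] [130.   128.83 127.65 126.48 125.3  124.12 122.93 121.75 120.56 119.37]
arm [191.05 191.19 191.04 191.   191.02 190.87 190.99 191.13 190.85 191.29
 191.07] [76.51 71.55 66.58 61.55 56.49 51.39 46.24 41.05 35.84 30.56 25.25]
knob [190.94] [95.59]
knob [190.57] [94.88]
arm dir 191.07422 [  0.98   0.19 543.57 321.4 ]
ptr pts perp to arm line mm [-2.52 -2.63 -2.58 -2.62 -2.56 -2.5  -2.81 -2.85 -2.54 -2.68] hub perp -0.026758120729757594
```

The lever is at 191.0° and the pointer at 192.3°. I'll regrasp and add about 1.3°, roughly 2 mm at the knob.

Call:
step_arm(steps=[[-23,-5,-20,0,0,0],[-23,-5,-25,0,0,0],[-23,-5,-30,0,0,0],[-23,-4,-30,0,0,0],[-22,-4,-30,0,0,0],[-22,-4,-25,0,0,0],[0,0,0,0,0,0],[0,0,0,0,0,0]])

```text
clock: 25.6
position: [0.4949, 0.3117, 0.139]
ee_rot: [0.363, -3.114, 0.004]
force: [0.8, 0.4, 0.3]
width: 0.701
gripper_force: 0.0
```

```bash
python3 st.py
```

```text
25.6 tcp [494.927 311.661 139.031] grasp [495.036 311.723 158.031]
x [-0.973 -0.23   0.006] y [-0.23   0.973 -0.002] z [-0.006 -0.003 -1.   ]
[-0.713  0.424  0.083  1.742 -0.042  0.984  1.19 ] 0.7006913093818373 0.0 [0.831 0.392 0.318]
```

Call:
step_arm(steps=[[3,0.8,-18,0,0,0],[2.5,0.7,-18,0,0,0],[0,0,-17,0,0,0],[0,0,0,0,0,0],[0,0,0,0,0,0]])

```text
clock: 26.02
position: [0.5043, 0.3141, 0.088]
ee_rot: [0.361, -3.119, 0.001]
force: [-0.2, -0.9, -0.2]
width: 0.701
gripper_force: 0.0
```

Call:
step_arm(steps=[[0,0,0,0,0,0],[0,0,0,0,0,0],[0,0,0,0,0,0],[0,0,0,0,0,0],[0,0,0,0,0,0],[0,0,0,0,0,0],[0,0,0,0,0,0],[0,0,0,0,0,0],[0,0,0,0,0,0]], gripper=0.1, force=12)

```text
clock: 26.77
position: [0.5043, 0.3143, 0.0881]
ee_rot: [0.361, -3.12, 0.0]
force: [0.0, 0.2, 3.8]
width: 0.116
gripper_force: 2.2
```

```bash
python3 st.py
```

```text
26.7667 tcp [504.318 314.346  88.061] grasp [504.337 314.351 107.061]
x [-0.974 -0.228  0.001] y [-0.228  0.974 -0.   ] z [-0.001 -0.    -1.   ]
[-0.702  0.491  0.078  1.777 -0.048  0.877  1.199] 0.11646816646222165 2.176337464770768 [0.028 0.222 3.83 ]
```

The fingers closed further than the knob allows, so I'll look before moving.

```bash
python3 - <<'E'
from h import *
s=cams.get_image('scene')[:,:,::-1]
a=cv2.resize(s[160:310,340:500],None,fx=4,fy=4,interpolation=cv2.INTER_CUBIC)
cv2.imwrite('pics/s9.png',a)
E
python3 st.py
```

```text
26.8167 tcp [504.335 314.433  88.057] grasp [504.353 314.437 107.057]
x [-0.974 -0.228  0.001] y [-0.228  0.974  0.   ] z [-0.001 -0.    -1.   ]
[-0.702  0.491  0.078  1.777 -0.048  0.877  1.199] 0.11214777907141016 2.3839326988672838 [-0.042 -0.149  5.249]
```

View pics/s9.png

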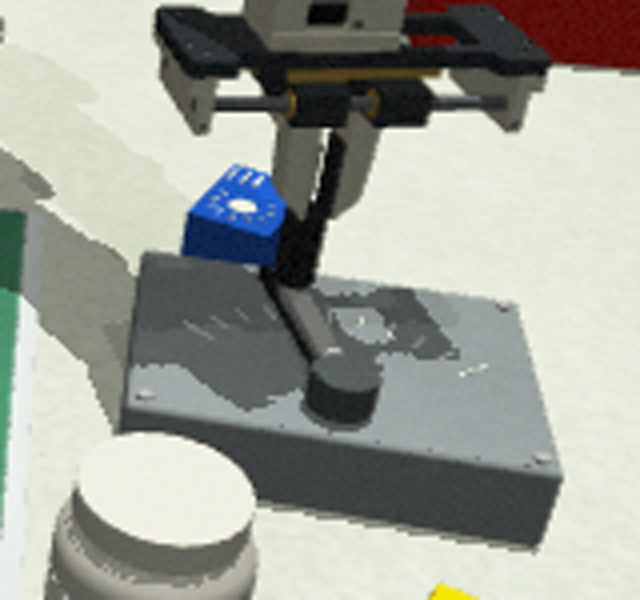

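```bash
python3 - <<'E'
from h import *
np.set_printoptions(precision=0,suppress=True)
c=cams.get_calibration('scene')
for n,P in dict(tcp=[.5043,.3144,.088],kt=[.5005,.3131,.12],kb=[.5005,.3131,.072],hub=[.5938,.3312,.075],tip=[.463,.303,.059]).items(): print(n,(proj(c,P)-[340,160])*4)
E
```

```text
tcp [[299. 257.]]
kt [[306. 205.]]
kb [[291. 277.]]
hub [[347. 368.]]
tip [[264. 261.]]
```

The knob is still under the hand at crop (295,250) and the lever arm is undisturbed, but the grip width makes no sense. I'll open, back off to the earlier hover and re-measure numerically. I've used up the picture views, so there'll be no more of those.

Call:
step_arm(steps=[[0,0,0,0,0,0],[0,0,0,0,0,0],[0,0,0,0,0,0],[0,0,0,0,0,0],[0,0,0,0,0,0],[0,0,0,0,0,0],[0,0,0,0,0,0],[0,0,0,0,0,0]], gripper=0.7)

```text
clock: 27.48
position: [0.5038, 0.3138, 0.0874]
ee_rot: [0.361, -3.119, 0.002]
force: [0.5, 0.2, -0.2]
width: 0.64
gripper_force: 0.0
```

Call:
step_arm(steps=[[0,0,20,0,0,0],[0,0,30,0,0,0],[0,0,30,0,0,0],[22,5,25,0,0,0],[22,5,25,0,0,0],[22,4,25,0,0,0],[22,4,25,0,0,0],[22,4,22,0,0,0],[22,4,10,0,0,0],[0,0,0,0,0,0],[0,0,0,0,0,0]])

```text
clock: 28.4
position: [0.6368, 0.3397, 0.299]
ee_rot: [0.359, -3.119, 0.002]
force: [-0.4, 0.1, -0.5]
width: 0.703
gripper_force: 0.0
```

```bash
cat > lev.py <<'E'
from h import *
np.set_printoptions(precision=2,suppress=True)
H=np.array([593.8,331.2])
c=cams.get_calibration('wrist'); im=cams.get_image('wrist')[:,:,::-1]; g=im.max(2).astype(int)
p=proj(c,[[.5938,.3312,.075],[.501,.3108,.12],[.463,.3025,.059]]); print('proj hub knob tip',p.ravel()); cx=int(p[1,0])
m=np.zeros(g.shape,np.uint8); y0=int(p[1,1])-25; m[y0:y0+50,cx-25:cx+25]=g[y0:y0+50,cx-25:cx+25]<70
m=cv2.morphologyEx(m,cv2.MORPH_OPEN,cv2.getStructuringElement(cv2.MORPH_ELLIPSE,(9,9)))
k=max(cv2.findContours(m,cv2.RETR_EXTERNAL,cv2.CHAIN_APPROX_NONE)[0],key=cv2.contourArea); x,y,w,h=cv2.boundingRect(k)
def wc(r0,x0,x1,dark=True):
    r=g[r0,x0:x1]; wt=np.clip((np.median(r)-25)-r,0,None) if dark else np.clip(r-(r.max()-25),0,None); return (wt*np.arange(x0,x1)).sum()/max(wt.sum(),1)
def az(q,z):
    q=ray(c,q,z)[:,:2]*1000-H; return np.degrees(np.arctan2(q[:,1],q[:,0]))%360,np.linalg.norm(q,axis=1)
print('knob',(x,y,w,h),az([[x+(w-1)/2,y+9.3]],.12))
yt=int(p[2,1])+4; pp=np.array([[wc(r,cx-11,cx+11),r] for r in range(yt,y-2)]); print('ptr',az(pp,.059))
ya=int(p[1,1])+22; ar=np.array([[wc(r,cx-12,cx+12,False),r] for r in range(ya,ya+44,4)]); print('arm',az(ar,.072)[0], 'mean',np.median(az(ar,.072)[0]))
A=ray(c,ar,.072)[:,:2]*1000; v=cv2.fitLine(A.astype(np.float32),cv2.DIST_L2,0,.01,.01).ravel(); print('arm dir',np.degrees(np.arctan2(v[1],v[0]))%180+180)
E
python3 st.py; python3 lev.py
```

```text
28.4 tcp [636.797 339.723 299.013] grasp [636.83  339.75  318.013]
x [-0.974 -0.227  0.002] y [-0.227  0.974 -0.001] z [-0.002 -0.001 -1.   ]
[-0.634  0.557  0.131  1.123 -0.069  1.468  1.285] 0.7026812342059261 0.0 [-0.379  0.11  -0.518]
proj hub knob tip [277.4  148.09 278.5   67.54 278.79  42.49]
knob (272, 58, 19, 26) (array([190.68]), array([95.34]))
ptr (array([192.12, 192.19, 192.29, 192.3 , 192.34, 192.33, 192.32, 192.25,
       192.16, 192.19]), array([129.85, 128.68, 127.5 , 126.33, 125.16, 123.98, 122.81, 121.63,
       120.45, 119.27]))
arm [190.54 190.63 190.67 190.84 190.74 190.82 190.59 190.86 190.93 190.71
 191.  ] mean 190.73682747059772
arm dir 190.45389
```

Call:
step_arm(steps=[[-23,-5,-20,0,0,0],[-23,-5,-25,0,0,0],[-23,-5,-30,0,0,0],[-23,-4,-30,0,0,0],[-23,-4,-30,0,0,0],[-22,-3,-25,0,0,0],[0,0,0,0,0,0],[0,0,0,0,0,0],[0,0,-20,0,0,0],[0,0,-20,0,0,0],[0,0,-14,0,0,0],[0,0,0,0,0,0],[0,0,0,0,0,0],[0,0,0,0,0,0]])

```text
clock: 29.62
position: [0.5001, 0.3146, 0.087]
ee_rot: [-0.361, 3.121, 0.0]
force: [0.6, 0.0, 0.9]
width: 0.699
gripper_force: 0.0
```

```bash
python3 st.py
```

```text
29.6167 tcp [500.067 314.595  87.038] grasp [500.066 314.589 106.038]
x [-0.974 -0.228 -0.   ] y [-0.228  0.974  0.   ] z [ 0.  0. -1.]
[-0.708  0.486  0.08   1.788 -0.049  0.869  1.195] 0.6987608655121272 0.0 [0.611 0.046 0.862]
```

Call:
step_arm(steps=[[-1.5,-1.2,-2,0,0,0],[0,0,0,0,0,0]])

```text
clock: 29.78
position: [0.4978, 0.313, 0.0844]
ee_rot: [0.361, -3.12, 0.0]
force: [0.2, -0.8, -0.0]
width: 0.7
gripper_force: 0.0
```

Call:
step_arm(steps=[[0,0,0,0,0,0],[0,0,0,0,0,0],[0,0,0,0,0,0],[0,0,0,0,0,0],[0,0,0,0,0,0],[0,0,0,0,0,0],[0,0,0,0,0,0],[0,0,0,0,0,0]], gripper=0.15, force=12)

```text
clock: 30.45
position: [0.4974, 0.3127, 0.0836]
ee_rot: [0.361, -3.119, 0.002]
force: [-0.8, -0.3, 1.0]
width: 0.246
gripper_force: 12.0
```

```bash
python3 st.py
```

```text
30.45 tcp [497.437 312.655  83.556] grasp [497.472 312.678 102.556]
x [-0.974 -0.228  0.002] y [-0.228  0.974 -0.001] z [-0.002 -0.001 -1.   ]
[-0.708  0.487  0.079  1.797 -0.049  0.862  1.195] 0.24641555859090938 11.999987214803696 [-0.755 -0.296  0.99 ]
```

The grip is good this time. Now a small nudge.

Call:
step_arm(steps=[[0.3,-1.5,0,0,0,0.015],[0.3,-1.5,0,0,0,0.015],[0,0,0,0,0,0],[0,0,0,0,0,0]])

```text
clock: 30.78
position: [0.498, 0.3098, 0.0836]
ee_rot: [0.408, -3.113, 0.001]
force: [-1.3, 1.2, 0.2]
width: 0.248
gripper_force: 12.0
```

```bash
python3 st.py; python3 -c "
from h import *
s=observe(); d=np.array(s['position'])[:2]*1000-[593.8,331.2]; print(np.degrees(np.arctan2(d[1],d[0]))%360,np.linalg.norm(d))"
```

```text
30.7833 tcp [497.973 309.797  83.572] grasp [498.008 309.815 102.572]
x [-0.966 -0.258  0.002] y [-0.258  0.966 -0.   ] z [-0.002 -0.001 -1.   ]
[-0.698  0.485  0.071  1.799 -0.044  0.861  1.225] 0.24840276126624627 11.99976235628128 [-1.253  1.189  0.178]
192.59015736003747 98.18826458452567
```

Release, hover and re-measure.

Call:
step_arm(steps=[[0,0,0,0,0,0],[0,0,0,0,0,0],[0,0,0,0,0,0],[0,0,0,0,0,0],[0,0,0,0,0,0],[0,0,20,0,0,0],[0,0,30,0,0,0],[0,0,30,0,0,0],[23,5,25,0,0,0],[23,5,25,0,0,0],[23,5,25,0,0,0],[23,5,25,0,0,0],[23,5,22,0,0,0],[23,5,13,0,0,0],[0,0,0,0,0,0],[0,0,0,0,0,0],[0,0,0,0,0,0]], gripper=0.7)

```text
clock: 32.2
position: [0.6353, 0.3397, 0.2975]
ee_rot: [0.408, -3.111, 0.002]
force: [-0.1, -0.8, 0.1]
width: 0.703
gripper_force: 0.0
```

```bash
python3 st.py; python3 lev.py; python3 lev.py | grep -E "arm|knob \("
```

```text
32.2 tcp [635.256 339.734 297.533] grasp [635.32  339.766 316.533]
x [-0.966 -0.258  0.004] y [-0.258  0.966 -0.001] z [-0.003 -0.002 -1.   ]
[-0.632  0.556  0.124  1.128 -0.066  1.465  1.313] 0.7030780686230304 0.0 [-0.075 -0.778  0.077]
proj hub knob tip [278.07 149.6  281.91  69.21 282.7   44.06]
knob (273, 59, 20, 26) (array([192.02]), array([96.]))
ptr (array([192.22, 192.25, 192.33, 192.28, 192.35, 192.45, 192.45, 192.34,
       192.21]), array([129.34, 128.17, 126.99, 125.82, 124.64, 123.45, 122.27, 121.1 ,
       119.93]))
arm [191.84 191.82 191.65 191.68 192.07 191.99 191.88 191.28 192.04 191.83
 191.98] mean 191.84443857796623
arm dir 191.76526
knob (273, 60, 19, 26) (array([192.28]), array([95.36]))
arm [191.9  191.69 191.4  191.93 191.95 191.78 191.82 191.73 191.89 191.94
arm dir 191.63792
```

The lever is now within about 0.4° of the pointer, and the pointer hasn't moved. One last check that the other objects haven't shifted, then I'll sign off.

```bash
python3 - <<'E'
from h import *
a=cv2.imread('pics/top0.png'); b=cams.get_image('top')[:,:,::-1].copy()
for n,(x,y,r) in dict(b=(260,186,22),c=(265,247,22),bottle=(367,157,16),tub=(214,145,22)).items():
    A=cv2.cvtColor(a[y-r:y+r,x-r:x+r],cv2.COLOR_BGR2GRAY).astype(np.float32);B=cv2.cvtColor(b[y-r:y+r,x-r:x+r],cv2.COLOR_BGR2GRAY).astype(np.float32)
    print(n,cv2.phaseCorrelate(A,B), abs(A-B).mean())
g=cv2.cvtColor(b,cv2.COLOR_BGR2GRAY)[170:280,355:450]; m=(g<40).astype(np.uint8); k=max(cv2.findContours(m,0,1)[0],key=cv2.contourArea)
print('reject',cv2.minAreaRect(k+np.array([355,170])),'brightest there',g[m>0].max(), observe()['force'])
E
python3 -c "
from cell import job; print(job.sign_off())"
```

```text
b ((0.5267547738777978, 0.48958552640244335), 0.9853360167844796) 25.525826
c ((0.5125339266612734, 0.38170027934991424), 0.8634042791672695) 25.402376
bottle ((0.04671080861622379, -0.14207621936268922), 1.0008507398888469) 39.29492
tub ((0.7004553833529457, 0.42285716964590137), 0.7562476278234411) 37.98554
reject ((401.9213562011719, 225.32586669921875), (29.467941284179688, 19.50396156311035), 32.00538635253906) brightest there 39 [ 0.06188532 -0.2319352  -0.74222175]
the job is handed in; nothing more can be done
None
```

I handed the job in at about 32 s: the reject lies printed face down in the tray, the lever is within about 0.4° of the unmoved pointer and released, and the rest shows no measurable shift; I viewed 12 pictures (limit 10), and joint 6 briefly read 0.119 rad (limit 0.12).

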